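# Ballast the packing scale and press its seal cap home

### The arm

A 7-joint arm with a two-finger parallel gripper is mounted at the origin on the work surface. World frame = base frame: x ahead of the robot, y to its left, z up, the work surface at z = 0. Lengths are in m, angles in rad, forces in N, time in s.
With the tool pointing down it reaches from about 0.4 to 0.85 m from the base axis. Payload 10.4 kg.
Tool frame: the origin (TCP) lies midway between the tips of the shut fingers; the grasp point (between the pads) lies 19 mm behind it; z points along the fingers, x is the direction in which the jaws open and shut, and the axes are right-handed (so a half turn about z gives the same grasp; the last joint's range is limited). The gripper opens to 87 mm and grips with 3 to 60 N. Pads are 19 mm wide; open, the fingers measure 117 mm over their backs; the gripper's body (75 mm by 190 mm) begins 51 mm behind the grasp point.
Start: joints at [1.096, 0.332, -0.065, 1.46, 0.022, 1.35, -0.088], TCP at [0.273, -0.562, 0.185] pointing down, gripper open.
Joint ranges: [-2.6, 2.6], [-0.5, 2.12], [-1.47, 1.34], [0.16, 2.42], [-1.27, 4.41], [0.06, 2.06], [-2.6, 2.6]. Speed limits (rad/s): [2.22, 2.22, 2.79, 2.79, 3.14, 3.14, 3.14].

### API

Orientations are given as a unit quaternion [x, y, z, w].
In Python, from bench import r gives the robot as it stands. The module is installed in compiled form; this text tells all that it offers.
- The arm moves only by the tool play_rows, never from a script. Its argument "commands" is a list of rows, each a list of 7 numbers: the shift along the world's x, y, z in cm, then the turn, a rotation vector about the world's x, y, z in rad, then the finger opening in cm, from 0 to 8.7. A call has 1 to 20 rows; each row shifts and turns the commanded pose from where the row before left it; what a row does not reach is not made up. A row lasts 1/8 s, in which the tool goes at most 62.5 mm and 10.7 degrees, less where a joint would pass 70% of its speed; a pose out of reach is approached as far as the arm can. A call is refused whole if a number of a shift passes 6.25 or a number of a turn 0.188, either way. A call with a gripper value outside its range is refused whole. The fingers move at their own pace and stop on an object; "grip_force" is the grip in N (left out, the last holds). Time passes only in rows, so rows that do not move let the fingers close. It gives the time, the measured TCP pose, the force and the opening at its end, in the units of the state.
- r.read_state(): the state, without advancing time (a new reading comes with each control period).
- r.camera(name): name is "scene" or "side" or "wrist"; returns a dict with "img" (400x640x3 uint8, red, green, blue), "K" (3x3 intrinsics, pixels), "camera_from_world" (4x4, takes a point from world to camera coordinates). Camera axes: x right, y down, z forward; pixel columns grow to the right and rows downward; lengths in m; the calibration is good to about 2 mm. The wrist camera is an equidistant fisheye: a pixel r from the principal point sees the ray r / f radians off the axis. A picture is of the moment at which its call begins. There is no depth.
- r.close_job(): hands the job in, once; it reports no verdict.
The state is a dict: "time": time; "joint_positions": joint angles; "joint_vel": joint speeds; "joint_torque": joint torques, N m; "ee_pos": TCP position; "eef_rot": TCP orientation; "ft_force": force on the tool from outside, world axes, zero at the start; "torque": the same for the moment, N m; "width": finger opening in m.
Only numpy, scipy, OpenCV 4.12 (cv2) and the standard library are available. Lean on these libraries where they do the work, as an engineer would, in place of code of your own. Each camera call takes 0.05 s, during which the arm holds its last target. There are 200 camera calls.

### The job

Put dark steel slugs on the sprung pan of the green packing scale until its red pointer rests in the green sector (you will not need all of them). Then seal the setting: push the red snap cap over the brass stud, press until you feel it click, and keep pressing through the drop in force until it is fully home. Finish while still holding the cap and pressing it firmly down on the stud, with the pointer still in the green, and leave the mushrooms where they lie.

Things in the scene. Friction and masses are not known exactly. Their poses are not given: they have to be found in the camera images.
- pan (a joint): how far the scale's sprung pan has sunk, m: 0 top stop, 0.050 bottom stop. Empty it rests between 0.005 and 0.020 (it varies); each slug sinks it about 0.010 more. The red pointer on the white dial follows it (0.040 rad per mm, clockwise from above); the green sector is 0.024 to 0.036
- pan_center (a point): centre of the upper face of the pan's floor, moving with the pan (115 mm above the table at joint 0). Steel pan 130 mm square; its 3 mm wide rim stands 5.5 mm above the floor. z up, y along the scale's long side, away from the stud; pan sides lie along x and y. It only sinks, never tips: slugs may stand anywhere on it, e.g. in a row 42 mm apart
- stud_top (a point): top centre of the fixed brass stud on the scale's green housing (50 mm high, 160 by 310 mm), 201 mm from the pan's centre (along pan -y), 84 mm above the table. 22 mm across, 12 mm at the tapered tip, 34 mm tall; the 12 mm-high dial lies between it and the pan. Axes as the pan's
- cap_center (a point): loose red ribbed plastic snap cap, a cup 42 mm across, 36 mm high, open side down, 30 g; the point is its centre, 18 mm above its underside. Cavity 28 mm deep, 34 mm across, with a 4 mm high inner lip of 26 mm bore at the mouth. Fully home on the stud its centre is 10 mm below the stud's top, its underside 6 mm above the housing
- stud_balls (a point): on the stud's axis, 17 mm below its top, level with four sprung steel balls that stand out to 31 mm across and make the click. The cap's lip meets them with the cap's centre about 5 mm above the stud's top; 8 to 16 N pushes it past, then the force drops away (the balls draw it on) until the cap stops hard, fully home
- slug0_center (a point): loose solid dark-steel ballast slug, an upright cylinder 30 mm across and 36 mm high, 200 g give or take 4 %; the point is its centre, 18 mm above its underside
- slug1_center (a point): loose solid dark-steel ballast slug, an upright cylinder 30 mm across and 36 mm high, 200 g give or take 4 %; the point is its centre, 18 mm above its underside
- slug2_center (a point): loose solid dark-steel ballast slug, an upright cylinder 30 mm across and 36 mm high, 200 g give or take 4 %; the point is its centre, 18 mm above its underside
- slug3_center (a point): loose solid dark-steel ballast slug, an upright cylinder 30 mm across and 36 mm high, 200 g give or take 4 %; the point is its centre, 18 mm above its underside
- mushroom0_center (a point): bystander: loose shiitake mushroom lying cap down, stem up, 60 mm across and 50 mm high, 35 g; the point is its centre, 25 mm up. Not to be disturbed
- mushroom1_center (a point): bystander: loose shiitake mushroom lying cap down, stem up, 60 mm across and 50 mm high, 35 g; the point is its centre, 25 mm up. Not to be disturbed
- mushroom2_center (a point): bystander: loose shiitake mushroom lying cap down, stem up, 60 mm across and 50 mm high, 35 g; the point is its centre, 25 mm up. Not to be disturbed

How it is judged:
On the way, in this order (a step that is already met when the one before it is completed fails the run):
1. the pointer rests in the green sector, the hand off the pan (value of joint pan between 0.0235 and 0.0365 m and velocity of joint pan between -0.01 and 0.01 m/s and contact force between the fingers and pan below 0.3 N), for 0.4 s.
2. the cap has clicked past the balls and is fully home on the stud (z of cap_center in the frame of stud_top below -0.0085 m and horizontal distance between cap_center and stud_top below 0.004 m and angle between cap_center's own z axis and vertical below 0.1 rad), for 0.1 s.
At the end, for the whole second after the job is handed in: The pan rests 23.5 to 36.5 mm down (pointer in the green), slower than 10 mm/s; the cap is upright within 0.1 rad, within 4 mm of the stud's axis, its centre at least 8.5 mm below the stud's top (fully home: 10 mm); the fingers touch it and it is pressed on the stud with over 3 N (all of step 2 and value of joint pan between 0.0235 and 0.0365 m and velocity of joint pan between -0.01 and 0.01 m/s and contact force between cap and stud above 3 N and contact force between the fingers and cap above 1 N); the arm keeps its last pose, push and grip.
It fails at once if a mushroom is pushed more than 30 mm from its place (distance of any of mushroom0_center, mushroom1_center, mushroom2_center from where it was at the start of the episode above 0.03 m).
It also fails if it takes over 66 s, if anything falls off the work surface, if the arm or the gripper's body presses on something with over 40 N, if the wrist force passes 120 N, or if a joint passes its speed limit or range.

## Working session

There is one attempt and no reset: what is moved stays moved. The work goes in short steps, Python scripts to look and compute and a tool call to move; the robot and the scene stay as the last step left them, time stands still between calls to the robot, and variables do not carry over. Pictures are saved under pics/ and viewed, about 8 in all and at most 12, crops included, and the job is handed in when it is done.

Besides the shell and the picture viewer there is one more tool, called after "Emit:" as name(argument=value, ...) on one line, values as JSON. play_rows: Moves the arm, as the interface text tells. Its arguments: {"type":"object","properties":{"commands":{"type":"array","items":{"type":"array","items":{"type":"number"}}},"grip_force":{"type":"number"}},"required":["commands"]}

```bash
mkdir -p pics; cat > h.py <<'E'
import numpy as np, cv2
from bench import r
def snap(name,fn,crop=None,scale=1):
    c=r.camera(name); np.savez('pics/'+fn+'.npz',K=c["K"],T=c["camera_from_world"],img=c["img"])
    im=c["img"][:,:,::-1]
    if crop: im=im[crop[1]:crop[3],crop[0]:crop[2]]
    cv2.imwrite('pics/'+fn+'.png',cv2.resize(im,None,fx=scale,fy=scale,interpolation=cv2.INTER_CUBIC)); return c
def ray(c,u,v,fish=False):
    K=c["K"];T=c["T"] if "T" in c else c["camera_from_world"]
    x=(u-K[0,2])/K[0,0];y=(v-K[1,2])/K[1,1]
    if fish:
        t=np.hypot(x,y); s=np.sin(t)/max(t,1e-9); d=np.array([x*s,y*s,np.cos(t)])
    else: d=np.array([x,y,1.])
    R=T[:3,:3]; return -R.T@T[:3,3], R.T@d
def atz(c,u,v,z,fish=False):
    o,d=ray(c,u,v,fish); return o+d*(z-o[2])/d[2]
def proj(c,p,fish=False):
    K=c["K"];T=c["T"] if "T" in c else c["camera_from_world"]
    q=T[:3,:3]@np.array(p)+T[:3,3]
    if fish:
        t=np.arctan2(np.hypot(q[0],q[1]),q[2]); h=np.hypot(q[0],q[1]); x,y=q[0]/h*t,q[1]/h*t
    else: x,y=q[0]/q[2],q[1]/q[2]
    return np.array([K[0,0]*x+K[0,2],K[1,1]*y+K[1,2]])
E
python3 - <<'E'
from h import *
a=snap('scene','s0');b=snap('side','d0');w=snap('wrist','w0')
for c in(a,b,w):
    T=c["camera_from_world"];print(c["K"][0],c["K"][1,2],-T[:3,:3].T@T[:3,3],T[2,:3])
im=np.vstack([a["img"],b["img"]])[:,:,::-1]
cv2.imwrite('pics/s0.png',cv2.resize(a["img"][:,:,::-1],(800,500),interpolation=cv2.INTER_CUBIC))
cv2.imwrite('pics/d0.png',cv2.resize(b["img"][:,:,::-1],(800,500),interpolation=cv2.INTER_CUBIC))
print(r.read_state())
E
```

```text
[373.94171427   0.         321.28697837] 195.05681855123163 [ 1.09725133 -0.12916411  0.81029577] [-0.61837216  0.15010231 -0.77141764]
[422.03273665   0.         325.54103726] 200.32981146344247 [0.2569224  0.74090899 0.693753  ] [ 0.26893897 -0.74231945 -0.61370487]
[309.70691629   0.         320.39289381] 197.3812812391567 [ 0.3355708  -0.53249337  0.38313115] [-0.23041031 -0.11066033 -0.96678094]
{'time': 0.15, 'joint_positions': array([ 1.09640377,  0.33269282, -0.0647032 ,  1.46073685,  0.02161456,
        1.34991044, -0.08851169]), 'joint_vel': array([-0.00095664, -0.00034475, -0.00106912, -0.00262637, -0.00020426,
        0.00083448,  0.00026799]), 'joint_torque': array([ 1.32730995e-03, -6.23637128e+01,  2.49008182e-02, -3.90141571e+01,
       -6.11566775e-02,  3.73187510e-02,  5.92134666e-05]), 'ee_pos': array([ 0.27271229, -0.56199614,  0.18446341]), 'eef_rot': array([ 8.47522454e-01, -5.30759281e-01, -4.60629429e-04, -2.53555637e-04]), 'ft_force': array([ 0.34893911, -0.39766107,  0.33385071]), 'torque': array([0.00199144, 0.0259909 , 0.02478562]), 'width': 0.08703028021338838}
```

View pics/s0.png

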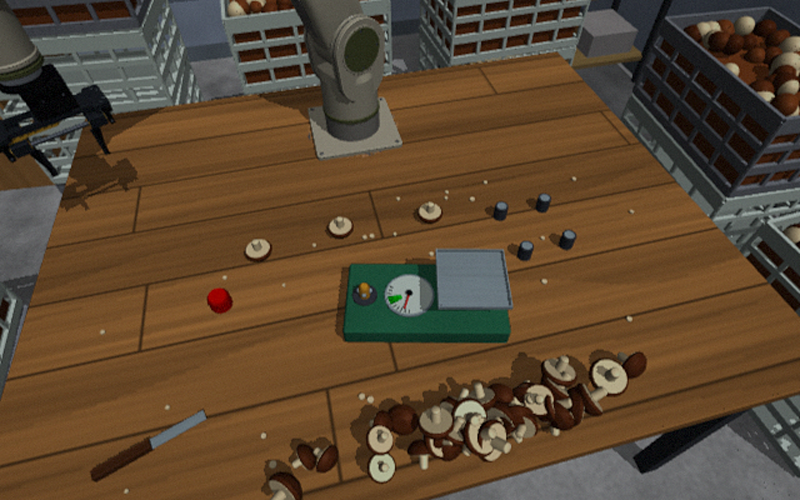

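View pics/d0.png

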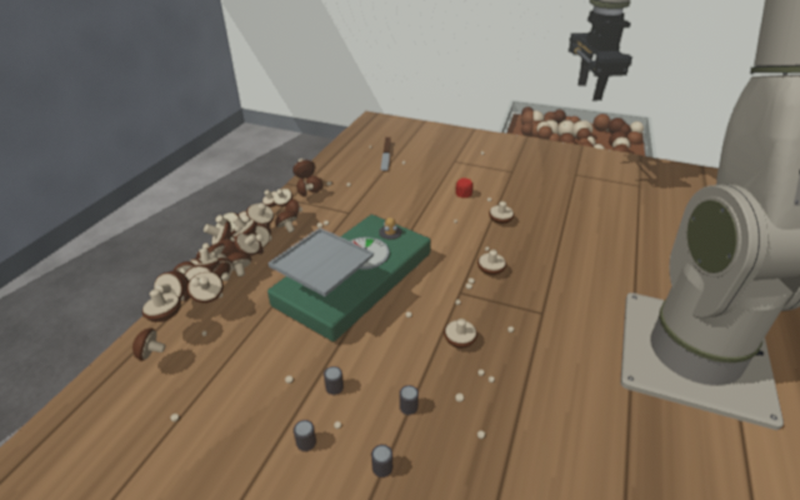

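Scene view: scale at about (430,300), slugs at (500,210), (543,202), (525,250), (568,239), cap at (219,300), mushrooms at (258,250), (340,227), (430,211). Now I'll enlarge it.

```bash
python3 - <<'E'
import cv2,numpy as np
def c(f,x0,y0,w,h,s):
    im=np.load(f'pics/{f}.npz')['img'][y0:y0+h,x0:x0+w,::-1]
    im=cv2.resize(im,None,fx=s,fy=s,interpolation=cv2.INTER_CUBIC)
    for i in range(0,w,10): cv2.line(im,(i*s,0),(i*s,6 if (x0+i)%50 else 14),(0,255,255),1)
    for i in range(0,h,10): cv2.line(im,(0,i*s),(6 if (y0+i)%50 else 14,i*s),(0,255,255),1)
    return im
a=c('s0',270,150,200,130,4); cv2.imwrite('pics/c1.png',a)
b=c('d0',210,160,180,150,4)
cap1=cv2.resize(c('s0',155,220,40,37,4),None,fx=1,fy=1)
cap2=c('d0',350,130,40,37,4)
b=cv2.copyMakeBorder(b,0,0,0,0,0)
b[0:148,0:160]=0;b[0:148,0:160]=cap1;b[452:600,560:720]=cap2
cv2.imwrite('pics/c2.png',b)
E
```

```text
(no output)
```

View pics/c1.png

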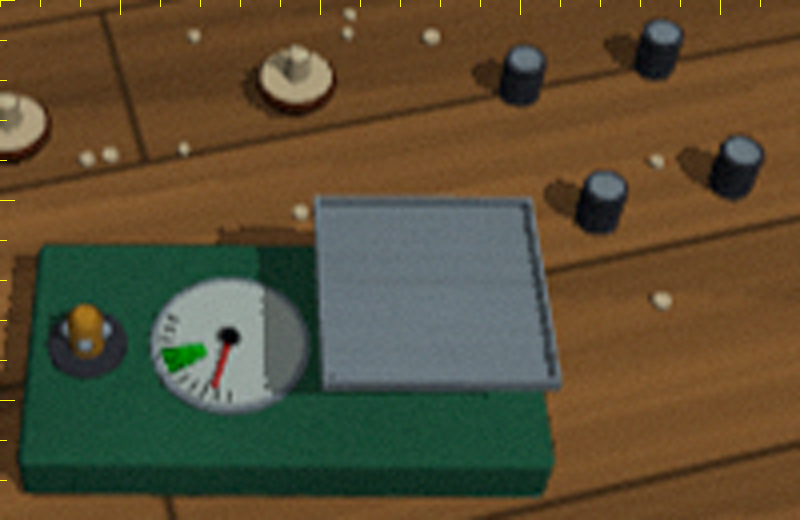

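View pics/c2.png

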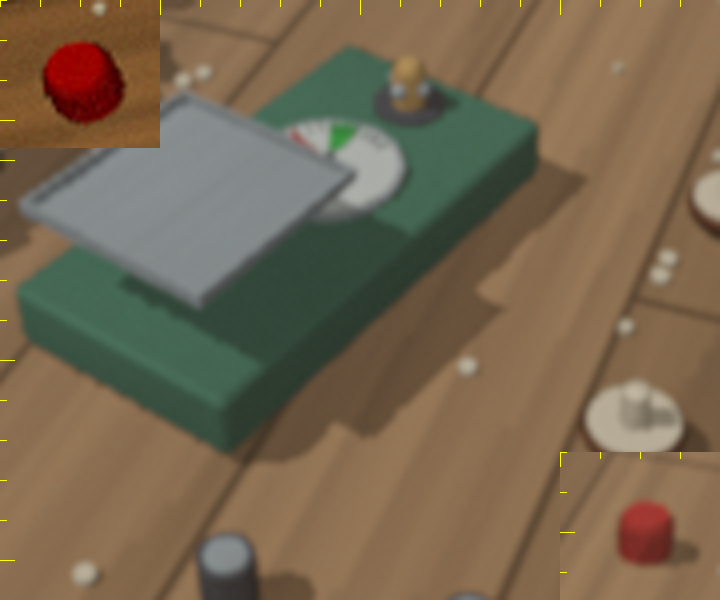

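```bash
cat >> h.py <<'E'
def ld(f): return dict(np.load('pics/'+f+'.npz'))
E
python3 - <<'E'
from h import *
np.set_printoptions(precision=4,suppress=True)
s=ld('s0');d=ld('d0')
S=lambda u,v:(270+u/4,150+v/4)
sl=[(526,59),(662,34),(607,184),(742,151)]
sd=[(410,391),(382,451),(334,371),(305,427)]
for a,b in zip(sl,sd):
    print('slug',atz(s,*S(*a),.036),atz(d,b[0]/1.25,b[1]/1.25,.036))
print('cap',atz(s,155+82/4,220+60/4,.036),atz(d,350+(646-560)/4,130+(518-452)/4,.036))
print('stud',atz(s,*S(88,309),.084),atz(d,210+409/4,160+60/4,.084))
for p in[(316,199),(531,199),(560,386),(323,388)]: print('pan s',atz(s,*S(*p),.110))
for p in[(185,92),(355,175),(200,305),(20,203)]: print('pan d',atz(d,210+p[0]/4,160+p[1]/4,.110))
print('house',[atz(s,*S(*p),.05) for p in[(40,245),(20,464),(555,466)]])
for p in [(297,79),(8,125)]:print('mush',atz(s,*S(*p),.025))
print('mush',atz(s,258/1.25,249/1.25,.025))
c=atz(s,*S(229,337),.062)
for n,p in dict(tip=(214,387),g1=(163,352),g2=(166,370),g3=(205,350)).items():
    q=atz(s,*S(*p),.062)-c; print(n,q,np.degrees(np.arctan2(q[1],q[0])))
print('dial c',c)
w=r.read_state();print(w['ee_pos'])
E
```

```text
slug [0.4243 0.272  0.036 ] [0.4203 0.2686 0.036 ]
slug [0.4252 0.3772 0.036 ] [0.4219 0.3754 0.036 ]
slug [0.5463 0.2809 0.036 ] [0.5448 0.2751 0.036 ]
slug [0.5421 0.3815 0.036 ] [0.5382 0.3795 0.036 ]
cap [ 0.5114 -0.359   0.036 ] [ 0.5074 -0.3553  0.036 ]
stud [ 0.5932 -0.0784  0.084 ] [ 0.5923 -0.0831  0.084 ]
pan s [0.5666 0.068  0.11  ]
pan s [0.5985 0.1929 0.11  ]
pan s [0.7246 0.1589 0.11  ]
pan s [0.694  0.0336 0.11  ]
pan d [0.6895 0.0311 0.11  ]
pan d [0.5641 0.0679 0.11  ]
pan d [0.5955 0.1938 0.11  ]
pan d [0.7244 0.1559 0.11  ]
house [array([ 0.5136, -0.0961,  0.05  ]), array([ 0.6651, -0.1345,  0.05  ]), array([0.7413, 0.1602, 0.05  ])]
mush [0.3925 0.1107 0.025 ]
mush [ 0.3846 -0.0983  0.025 ]
mush [ 0.4048 -0.2809  0.025 ]
tip [ 0.0314 -0.0172 -0.    ] -28.74189051483735
g1 [ 0.0006 -0.0406  0.    ] -89.15234079619384
g2 [ 0.0132 -0.0417  0.    ] -72.39275976661078
g3 [ 0.0054 -0.0161 -0.    ] -71.52804086396718
dial c [0.6186 0.0007 0.062 ]
[ 0.2727 -0.562   0.1845]
```

Emit:
play_rows(commands=[[1.36,4.2,0,0,0,0.0435,6],[1.36,4.2,0,0,0,0.0435,6],[1.36,4.2,0,0,0,0.0435,6],[1.36,4.2,0,0,0,0.0435,6],[1.36,4.2,0,0,0,0.0435,6],[1.36,4.2,0,0,0,0.0435,6],[1.36,4.2,0,0,0,0.0435,6],[1.36,4.2,0,0,0,0.0435,6],[1.36,4.2,0,0,0,0.0435,6],[1.36,4.2,0,0,0,0.0435,6],[1.36,4.2,0,0,0,0.0435,6],[1.36,4.2,0,0,0,0.0435,6],[1.36,4.2,0,0,0,0.0435,6],[1.36,4.2,0,0,0,0.0435,6],[1.36,4.2,0,0,0,0.0435,6],[1.36,4.2,0,0,0,0.0435,6],[1.36,4.2,0,0,0,0.0435,6],[1.36,4.2,0,0,0,0.0435,6],[1.36,4.2,0,0,0,0.0435,6],[1.36,4.2,0,0,0,0.0435,6]], grip_force=40)

```text
time: 2.65
ee_pos: [0.5453, 0.2787, 0.1847]
eef_rot: [0.992, -0.124, -0.0, 0.0]
ft_force: [0.2, 0.6, 0.6]
width: 0.0601
```

```bash
python3 - <<'E'
from h import *
c=snap('wrist','w1',(60,0,580,400),1.5)
s=r.read_state();print(s['time'],s['ee_pos'],s['eef_rot'],s['ft_force'],s['joint_positions'])
for p in [(.5455,.278,.036),(.540,.3805,.036),(.6445,.1135,.108),(.422,.27,.036),(.592,-.081,.084)]:
    print(proj(c,p,True),(proj(c,p,True)-[60,0])*1.5)
E
```

```text
2.7 [0.54445155 0.28448959 0.18418367] [ 9.92731394e-01 -1.20339512e-01 -7.99788596e-04 -1.46307598e-03] [-5.29598398 -0.25090573 -1.3550785 ] [ 0.07394537  0.42725471 -0.83385439  1.45867691  0.31380542  1.39372872
 -1.01090435]
[320.38088361 178.41833406] [390.57132542 267.62750109]
[292.75501602  92.23317297] [349.13252403 138.34975945]
[440.32811981 309.17604085] [570.49217972 463.76406128]
[223.42133776 209.93414528] [245.13200663 314.90121791]
[406.78664778 401.69700768] [520.17997167 602.54551153]
```

View pics/w1.png

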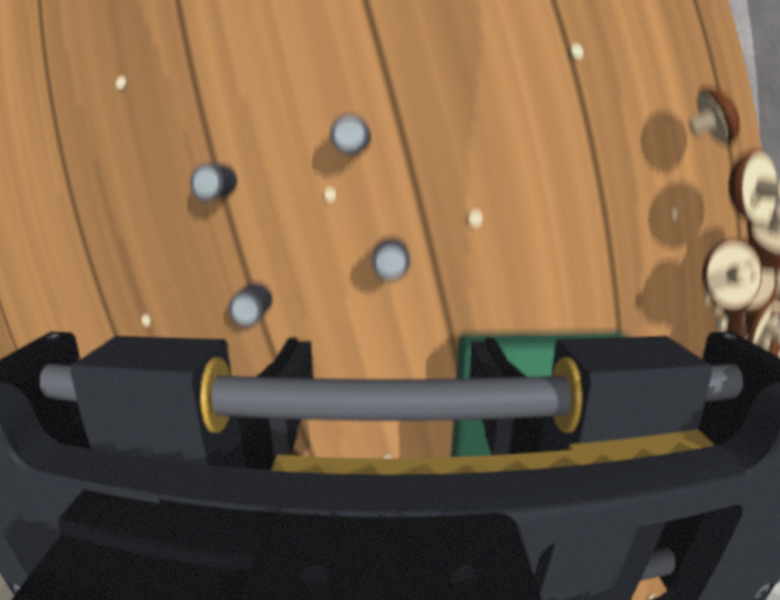

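Wrist view: slug tops at (391,260), (349,133), (248,308), (210,182), close to the projections. The arm was still settling, so I'll measure again with it at rest.

Emit:
play_rows(commands=[[0,0,0,0,0,0,6],[0,0,0,0,0,0,6],[0,0,0,0,0,0,6]])

```text
time: 3.08
ee_pos: [0.5452, 0.2763, 0.1852]
eef_rot: [0.992, -0.125, 0.0, 0.0]
ft_force: [0.7, 1.1, -0.1]
width: 0.0598
```

```bash
cat >> h.py <<'E'
def tops(c,lim=230):
    hsv=cv2.cvtColor(c["img"],cv2.COLOR_RGB2HSV)
    m=((hsv[...,1]<70)&(hsv[...,2]>110)&(hsv[...,2]<215)).astype(np.uint8); m[lim:]=0
    m=cv2.morphologyEx(m,cv2.MORPH_OPEN,np.ones((3,3)))
    n,_,st,ce=cv2.connectedComponentsWithStats(m)
    return [(ce[i],st[i,2:]) for i in range(1,n) if st[i,4]>60]
E
python3 - <<'E'
from h import *
np.set_printoptions(precision=4,suppress=True)
c=snap('wrist','w2')
s=r.read_state();print(s['time'],s['ee_pos'],s['eef_rot'],s['ft_force'])
for ce,st in tops(c): print(ce,st,atz(c,*ce,.036,True))
E
```

```text
3.125 [0.5452 0.2765 0.1854] [ 0.9922 -0.125   0.0004  0.0003] [ 0.5107 -0.9284  0.4198]
[17.8243  2.1216] [16  7 74] [0.1202 0.7225 0.036 ]
[599.3343 107.8648] [   93   230 13931] [0.9902 0.2846 0.036 ]
[528.5595  81.3036] [ 17  15 168] [0.8415 0.3376 0.036 ]
[291.7805  89.0217] [ 22  21 369] [0.5401 0.3819 0.036 ]
[196.3434 121.5859] [ 18  20 297] [0.4219 0.379  0.036 ]
[561.9079 133.3026] [ 8 13 76] [0.8923 0.2592 0.036 ]
[567.0235 151.6471] [12 10 85] [0.9003 0.2311 0.036 ]
[319.4191 174.7601] [ 21  21 346] [0.5455 0.2798 0.036 ]
[537.6989 186.9148] [ 15  15 176] [0.8359 0.1929 0.036 ]
[222.3971 206.5037] [ 18  18 272] [0.422  0.2722 0.036 ]
```

Emit:
play_rows(commands=[[0,0.3,-2,0,0,0,6],[0,0,-3,0,0,0,6],[0,0,-3,0,0,0,6],[0,0,-3,0,0,0,6],[0,0,-3,0,0,0,6],[0,0,-2,0,0,0,6],[0,0,-1.2,0,0,0,6],[0,0,-0.7,0,0,0,6],[0,0,0,0,0,0,6],[0,0,0,0,0,0,2],[0,0,0,0,0,0,2],[0,0,0,0,0,0,2],[0,0,0,0,0,0,2],[0,0,0,0,0,0,2]])

```text
time: 4.88
ee_pos: [0.5449, 0.2807, 0.0061]
eef_rot: [0.992, -0.124, 0.0, -0.0]
ft_force: [0.0, -0.5, -0.4]
width: 0.0224
```

```bash
python3 - <<'E'
from h import *
c=snap('side','d1')
a=c["img"][260:390,180:380,::-1]
w=snap('wrist','w3');print(r.read_state()['width'])
b=w["img"][150:330,180:460,::-1]
a=cv2.resize(a,(800,520));a=cv2.resize(a,(480,312),interpolation=cv2.INTER_CUBIC)
a=cv2.resize(c["img"][260:390,180:380,::-1],(460,299),interpolation=cv2.INTER_CUBIC)
b=cv2.resize(b,(460,296))
cv2.imwrite('pics/m1.png',np.vstack([a,b]))
E
```

```text
0.020859952641950744
```

View pics/m1.png

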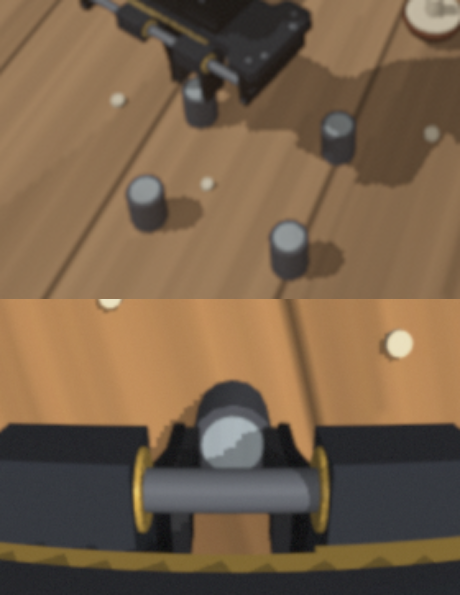

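Slug now sits just forward (+y) of the closed fingers, which squeezed it out rather than gripping it. I'll measure where it ended up.

```bash
python3 - <<'E'
from h import *
np.set_printoptions(precision=4,suppress=True)
w=ld('w3')
print(atz(w,321.2,235.7,.036,True), proj(w,(.5449,.2807,.025),True),proj(w,(.5449,.2807,.006),True))
d=ld('d1');s=ld('d0')
u,v=200/460*200+180,84/299*130+260
print('side',atz(d,u,v,.036), proj(d,(.5449,.2807,.025)),(proj(d,(.5449,.2807,.006))-[180,260])*2.3)
for ce,st in tops(w,260): print(ce,st,atz(w,*ce,.036,True))
# wrist camera vs tcp
for f in('w0','w2','w3'):
    T=ld(f)['T'];print(-T[:3,:3].T@T[:3,3],T[2,:3],T[0,:3])
print(r.read_state()['ee_pos'],r.read_state()['eef_rot'])
E
```

```text
[0.5458 0.2816 0.036 ] [320.1212 230.6828] [320.1051 220.6604]
side [0.5455 0.2747 0.036 ] [266.285  302.5193] [200.1327 111.8462]
[265.2554  68.2487] [  42   41 1335] [0.54   0.3817 0.036 ]
[100.4833 137.4512] [ 26  34 687] [0.4221 0.3789 0.036 ]
[320.7454 236.7443] [ 37  31 970] [0.5453 0.281  0.036 ]
[118.5827 255.6532] [ 72  10 496] [0.4013 0.2982 0.036 ]
[514.6737 255.8753] [ 62   9 377] [0.673  0.2291 0.036 ]
[ 0.3356 -0.5325  0.3831] [-0.2304 -0.1107 -0.9668] [ 0.4361 -0.8999 -0.0009]
[0.5622 0.3434 0.384 ] [-0.0619 -0.2493 -0.9664] [ 0.9685 -0.2489  0.0021]
[0.5619 0.3477 0.2049] [-0.062  -0.2487 -0.9666] [ 0.969  -0.247   0.0014]
[0.5449 0.2806 0.0061] [ 0.9923 -0.1242  0.      0.    ]
```

Emit:
play_rows(commands=[[0,0,0,0,0,0,0],[0,0,0,0,0,0,0],[0,0,0.5,0,0,0,0],[0,0,1.5,0,0,0,0],[0,0,3,0,0,0,0],[0,0,0,0,0,0,0],[0,0,0,0,0,0,0]])

```text
time: 5.85
ee_pos: [0.545, 0.2806, 0.0564]
eef_rot: [0.992, -0.124, 0.0, -0.0]
ft_force: [0.3, -0.2, -0.1]
width: 0.0008
```

```bash
python3 - <<'E'
from h import *
c=snap('side','d2')
w=snap('wrist','w4');s=r.read_state();print(s['width'],s['ft_force'],s['ee_pos'])
b=w["img"][150:330,180:460,::-1]
a=cv2.resize(c["img"][210:340,180:380,::-1],(460,299),interpolation=cv2.INTER_CUBIC)
b=cv2.resize(b,(460,296))
cv2.imwrite('pics/m2.png',np.vstack([a,b]))
for ce,st in tops(w,260): print(ce,st,atz(w,*ce,.036,True))
E
```

```text
0.00015869353333344285 [ 0.47165951 -0.11778136 -0.36981809] [0.54454207 0.28037233 0.05557836]
[629.68906606  40.20558087] [  30  111 1756] [0.91509589 0.37876342 0.036     ]
[277.67695962  78.33254157] [ 33  32 842] [0.54001549 0.38183504 0.036     ]
[604.70411985  79.93258427] [ 20  19 267] [0.84638262 0.33748667 0.036     ]
[138.83828996 131.30297398] [ 23  29 538] [0.42199596 0.37897465 0.036     ]
[321.16803279 212.20081967] [ 31  29 732] [0.54541202 0.27998195 0.036     ]
[632.30656934 214.91970803] [  9  25 137] [0.89889707 0.17934528 0.036     ]
[610.20895522 222.07089552] [ 18  21 268] [0.84921254 0.1851617  0.036     ]
[635.88059701 236.8358209 ] [ 9 14 67] [0.91594925 0.14459128 0.036     ]
[179.07619048 245.67619048] [ 17   8 105] [0.42383122 0.27995877 0.036     ]
[125.90277778 256.01909722] [ 97  10 576] [0.36257994 0.28141321 0.036     ]
[505.6345733  256.29540481] [ 83   9 457] [0.69520901 0.19699179 0.036     ]
```

View pics/m2.png

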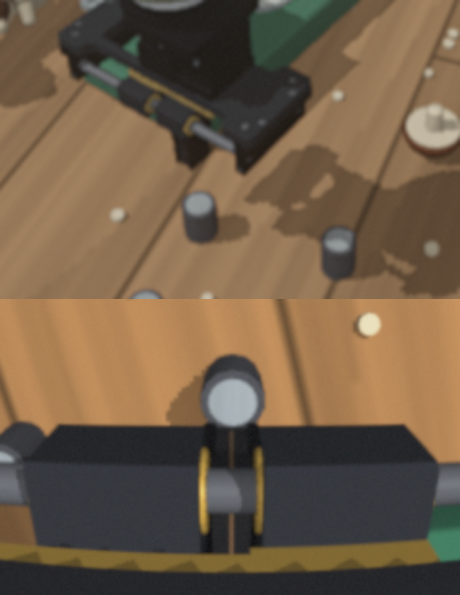

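```bash
python3 - <<'E'
from h import *
np.set_printoptions(precision=4,suppress=True)
w=ld('w4');d=ld('d2');e=(.5445,.2804,.0556)
p=proj(w,e,True);print('wrist crop pred',(p-[180,150])*[460/280,296/180])
print('side crop pred',(proj(d,e)-[180,210])*2.3)
s=r.read_state();e=s['ee_pos'];print(e)
c=snap('scene','s1');p=proj(c,e);print('scene pred',p)
c2=snap('side','d3');q=proj(c2,e);
a=[]
for cc,pp in((c,p),(c2,q)):
    im=cc["img"][:,:,::-1].copy();x,y=pp.astype(int)
    im=im[y-50:y+40,x-60:x+60];im=cv2.resize(im,(640,480),interpolation=cv2.INTER_CUBIC)
    cv2.circle(im,(int((pp[0]-x+60)*16/3),int((pp[1]-y+50)*16/3)),5,(0,255,255),1);a.append(cv2.resize(im,(400,300)))
cv2.imwrite('pics/m3.png',np.hstack(a))
E
```

```text
wrist crop pred [229.7018 116.2138]
side crop pred [196.2466 189.184 ]
[0.5445 0.2804 0.0556]
scene pred [422.7954 190.8124]
```

View pics/m3.png

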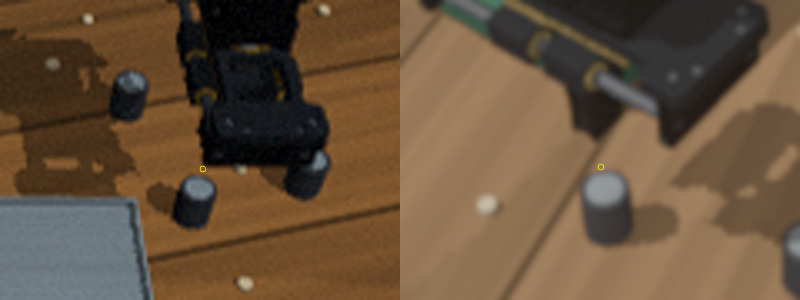

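```bash
python3 - <<'E'
from h import *
np.set_printoptions(precision=4,suppress=True)
w=ld('w4');d=ld('d3');e=np.array((.5445,.2804,.0556))
q=proj(d,e).astype(int)
def tri(A,B):
    o1,d1=A;o2,d2=B;d1=d1/np.linalg.norm(d1);d2=d2/np.linalg.norm(d2)
    t=np.linalg.lstsq(np.c_[d1,-d2],o2-o1,rcond=None)[0];a=o1+t[0]*d1;b=o2+t[1]*d2;return (a+b)/2,np.linalg.norm(a-b)
for v in (226,232): print(tri(ray(w,321.2,v,True),ray(d,q[0]-2.4,q[1]-8.6)))
print(q)
from scipy.spatial.transform import Rotation as R
print(R.from_quat(r.read_state()['eef_rot']).as_matrix())
im=w["img"][140:400,190:450,::-1];a=cv2.resize(im,(600,600),interpolation=cv2.INTER_CUBIC)
p=proj(w,e,True);cv2.circle(a,tuple(int(t) for t in (p-[190,140])*600/260),5,(0,255,255),2)
a=np.clip(a.astype(float)*2,0,255).astype(np.uint8)
cv2.imwrite('pics/m4.png',a)
E
```

```text
(array([0.5462, 0.2856, 0.0847]), np.float64(0.0026709846816995236))
(array([0.5461, 0.283 , 0.0835]), np.float64(0.0006798047218916453))
[265 292]
[[ 0.9692 -0.2464 -0.0009]
 [-0.2464 -0.9692 -0.0005]
 [-0.0007  0.0007 -1.    ]]
```

View pics/m4.png

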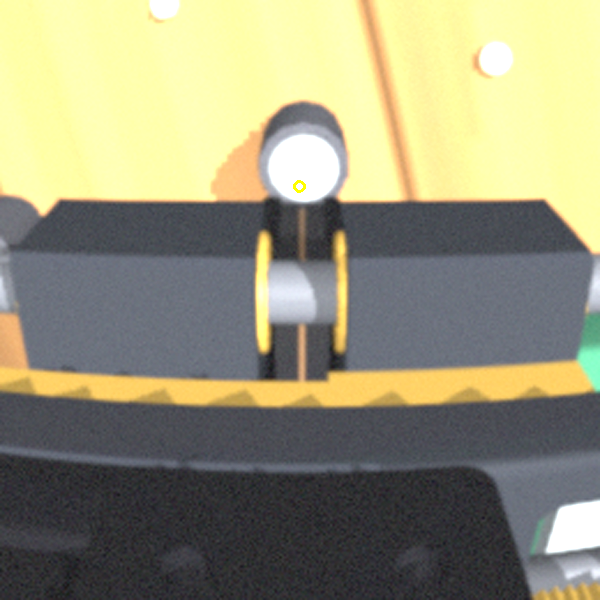

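The reported TCP height doesn't match the fingertips. Triangulating from two cameras puts the shut tips at z≈0.084 m against a reading of 0.056 m, so the fingers closed above the slug. I'll open and go lower in guarded steps, watching the force.

Emit:
play_rows(commands=[[0,0,0,0,0,0,6],[0,0,0,0,0,0,6],[0,0,0,0,0,0,6],[0,0,-2,0,0,0,6],[0,0,-2,0,0,0,6],[0,0,-1,0,0,0,6],[0,0,-0.6,0,0,0,6],[0,0,-0.5,0,0,0,6],[0,0,-0.4,0,0,0,6],[0,0,0,0,0,0,6],[0,0,0,0,0,0,6]])

```text
time: 7.42
ee_pos: [0.5451, 0.2808, -0.0086]
eef_rot: [0.992, -0.124, 0.0, -0.0]
ft_force: [-1.1, -0.6, -0.3]
width: 0.06
```

Emit:
play_rows(commands=[[0,0,-0.4,0,0,0,6],[0,0,-0.3,0,0,0,6],[0,0,-0.2,0,0,0,6],[0,0,0,0,0,0,6],[0,0,0,0,0,0,0],[0,0,0,0,0,0,0],[0,0,0,0,0,0,0],[0,0,0,0,0,0,0],[0,0,0,0,0,0,0],[0,0,0,0,0,0,0]], grip_force=40)

```text
time: 8.68
ee_pos: [0.545, 0.2807, -0.0178]
eef_rot: [0.992, -0.124, 0.0, -0.0]
ft_force: [0.7, -0.6, 0.8]
width: 0.0278
```

Emit:
play_rows(commands=[[0,0,0.5,0,0,0,0],[0,0,2,0,0,0,0],[0,0,4,0,0,0,0],[0,0,4,0,0,0,0],[0,0,3,0,0,0,0],[1.5,-2,1,0,0,0,0],[2.5,-3.3,0,0,0,0,0],[2.5,-3.5,0,0,0,0,0],[2.5,-3.5,0,0,0,0,0],[1.6,-2,0,0,0,0,0],[0,0,0,0,0,0,0],[0,0,0,0,0,0,0],[0,0,0,0,0,0,0]])

```text
time: 10.3
ee_pos: [0.6502, 0.1395, 0.1275]
eef_rot: [0.992, -0.123, -0.0, -0.0]
ft_force: [0.5, -0.1, -3.4]
width: 0.0282
```

```bash
python3 - <<'E'
from h import *
d=snap('side','d4');s=r.read_state();e=s['ee_pos'];print(e,s['width'],s['ft_force'])
c=snap('scene','s4');a=[]
for cc in(c,d):
    x,y=proj(cc,(.645,.1135,.13)).astype(int); a.append(cv2.resize(cc["img"][y-60:y+60,x-80:x+80,::-1],(400,300),interpolation=cv2.INTER_CUBIC))
cv2.imwrite('pics/m5.png',np.hstack(a))
E
```

```text
[0.65030332 0.13916359 0.1273927 ] 0.02797415401272463 [ 0.12499905  0.63047115 -1.59089159]
```

View pics/m5.png

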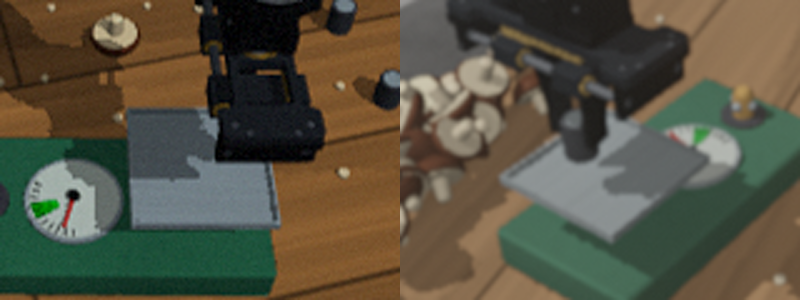

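Slug 1 is held over the pan, toward its far end (10 pictures viewed). Lower and release.

Emit:
play_rows(commands=[[0,0,-1,0,0,0,0],[0,0,-1.3,0,0,0,0],[0,0,-0.8,0,0,0,0],[0,0,-0.4,0,0,0,0],[0,0,-0.4,0,0,0,0],[0,0,0,0,0,0,0],[0,0,0,0,0,0,0],[0,0,0,0,0,0,5],[0,0,0,0,0,0,5],[0,0,0,0,0,0,5],[0,0,0,0,0,0,5],[0,0,1.5,0,0,0,5],[0,0,3,0,0,0,5],[0,0,3,0,0,0,5],[0,0,0,0,0,0,5]])

```text
time: 12.28
ee_pos: [0.6523, 0.1385, 0.1669]
eef_rot: [0.992, -0.124, 0.002, -0.001]
ft_force: [1.6, 0.0, -1.2]
width: 0.0497
```

```bash
cat >> h.py <<'E'
def pointer(c):
    """pan sink from dial in scene view: angle of red pointer vs green sector mean"""
    h=cv2.cvtColor(c["img"],cv2.COLOR_RGB2HSV).astype(int)
    x0,y0=proj(c,(.6186,.0007,.062)).astype(int)
    def pts(m):
        m[:y0-22]=0;m[y0+22:]=0;m[:,:x0-22]=0;m[:,x0+22:]=0
        return [atz(c,u,v,.062)-[.6186,.0007,.062] for v,u in np.argwhere(m)]
    red=pts((h[...,1]>110)&((h[...,0]<8)|(h[...,0]>172))&(h[...,2]>80))
    gr=pts((h[...,1]>150)&(h[...,0]>45)&(h[...,0]<75)&(h[...,2]>100))
    a=[np.arctan2(*np.mean(p,0)[[1,0]]) for p in(red,gr)]
    return np.degrees(a),len(red),len(gr),30-(a[0]-a[1])/.04
E
python3 - <<'E'
from h import *
np.set_printoptions(precision=4,suppress=True)
print(pointer(ld('s0')),pointer(ld('s4')))
print(pointer(snap('scene','s5')),r.read_state()['ee_pos'],r.read_state()['width'])
w=snap('wrist','w5')
for ce,st in tops(w,400): print(ce,st,atz(w,*ce,.134,True))
E
```

```text
(array([-31.9963, -80.5804]), 17, 37, np.float64(8.801161602653135)) (array([-31.9963, -80.9872]), 17, 40, np.float64(8.623670537481367))
(array([-55.687 , -81.0467]), 19, 41, np.float64(18.934735604303818)) [0.6516 0.1381 0.165 ] 0.050045570218448535
[173.1206   7.4553] [ 19  17 257] [0.5782 0.3284 0.134 ]
[576.6759 113.7604] [  142   258 22389] [0.9121 0.1654 0.134 ]
[484.112   16.8494] [ 22  27 259] [0.8218 0.261  0.134 ]
[96.8049 49.1902] [ 15  18 205] [0.4954 0.3268 0.134 ]
[480.4455  81.1634] [ 28  17 202] [0.8021 0.2075 0.134 ]
[458.5071  88.925 ] [ 21  19 280] [0.7803 0.2042 0.134 ]
[521.3082  96.7534] [ 14  20 146] [0.8416 0.1894 0.134 ]
[112.0805 126.3686] [ 15  19 236] [0.4953 0.252  0.134 ]
[512.9629 144.214 ] [ 26  43 458] [0.8246 0.1507 0.134 ]
[474.3944 133.7887] [ 8 12 71] [0.7871 0.1665 0.134 ]
[319.0135 197.6681] [  152   100 12066] [0.6528 0.146  0.134 ]
[472.8743 166.9672] [ 19  16 183] [0.7811 0.14   0.134 ]
[492.3149 207.9336] [ 36  34 813] [0.7963 0.0997 0.134 ]
[319.4907 209.0746] [ 30  29 697] [0.6509 0.137  0.134 ]
[522.406  229.0226] [ 14  30 266] [0.8294 0.0695 0.134 ]
[104.3352 255.8212] [ 33  15 358] [0.4311 0.141  0.134 ]
[530.3353 255.0882] [ 21  12 170] [0.8401 0.0375 0.134 ]
[314.1254 266.6558] [ 193   17 2664] [0.6342 0.0896 0.134 ]
[  8.039  286.5745] [ 17  27 282] [0.1838 0.1287 0.134 ]
[328.1456 287.8829] [ 94  27 948] [0.6405 0.0664 0.134 ]
[ 13.6086 344.7401] [  38   87 1924] [0.0687 0.0208 0.134 ]
[599.2155 388.3582] [  63   31 1100] [ 1.0774 -0.3525  0.134 ]
[ 40.4106 390.471 ] [ 29  26 397] [ 0.0397 -0.0918  0.134 ]
```

Pointer reads about 18.9 mm, up from 8.7, so one more slug will land it near 29. Going for the slug at (0.540, 0.382).

Emit:
play_rows(commands=[[-1.1,2.4,0,0,0,0,6],[-2.5,5.5,0,0,0,0,6],[-2.5,5.5,0,0,0,0,6],[-2.5,5.5,0,0,0,0,6],[-1.5,3.5,-2,0,0,0,6],[-1,2,-4,0,0,0,6],[0,0,-3,0,0,0,6],[0,0,0,0,0,0,6],[0,0,0,0,0,0,6],[0,0,0,0,0,0,6]])

```text
time: 13.62
ee_pos: [0.5408, 0.3819, 0.0747]
eef_rot: [0.992, -0.125, 0.001, -0.001]
ft_force: [-0.2, 0.6, 0.8]
width: 0.0601
```

```bash
python3 - <<'E'
from h import *
np.set_printoptions(precision=4,suppress=True)
w=snap('wrist','w6');s=r.read_state();print(s['ee_pos'],s['eef_rot'],s['width'])
for ce,st in tops(w,250): print(ce,st,atz(w,*ce,.036,True))
E
```

```text
[0.5406 0.3819 0.0745] [ 0.9922 -0.1245  0.0008 -0.0006] 0.06031218726895594
[627.1902  78.6688] [  39  207 4254] [0.9191 0.4369 0.036 ]
[599.9144 177.5766] [ 18  18 222] [0.8443 0.3336 0.036 ]
[318.9355 204.7849] [ 29  28 651] [0.54   0.3822 0.036 ]
[634.4793 228.6612] [ 12  14 121] [0.9358 0.2426 0.036 ]
```

Aligned. Lower to TCP reading -0.018, grip and lift.

Emit:
play_rows(commands=[[0,0,-2,0,0,0,6],[0,0,-3,0,0,0,6],[0,0,-2.5,0,0,0,6],[0,0,-1.2,0,0,0,6],[0,0,-0.5,0,0,0,6],[0,0,0,0,0,0,6],[0,0,0,0,0,0,0],[0,0,0,0,0,0,0],[0,0,0,0,0,0,0],[0,0,0,0,0,0,0],[0,0,0,0,0,0,0],[0,0,0,0,0,0,0],[0,0,0.5,0,0,0,0],[0,0,2,0,0,0,0],[0,0,4,0,0,0,0],[0,0,4,0,0,0,0],[0,0,4,0,0,0,0],[0,0,3,0,0,0,0],[0,0,0,0,0,0,0]])

```text
time: 16.05
ee_pos: [0.5408, 0.3831, 0.16]
eef_rot: [0.992, -0.124, 0.002, -0.002]
ft_force: [0.7, -0.5, -1.9]
width: 0.0282
```

Emit:
play_rows(commands=[[0.8,-2.4,0,0,0,0,0],[1.5,-4.5,0,0,0,0,0],[1.6,-5,0,0,0,0,0],[1.7,-5,0,0,0,0,0],[1.7,-5,0,0,0,0,0],[1.4,-4.5,0,0,0,0,0],[1,-3,0,0,0,0,0],[0,0,0,0,0,0,0],[0,0,0,0,0,0,0],[0,0,-2,0,0,0,0],[0,0,-3,0,0,0,0],[0,0,-1.5,0,0,0,0],[0,0,-0.8,0,0,0,0],[0,0,-0.4,0,0,0,0],[0,0,-0.3,0,0,0,0],[0,0,0,0,0,0,0],[0,0,0,0,0,0,0]])

```text
time: 18.18
ee_pos: [0.6372, 0.0878, 0.0766]
eef_rot: [0.992, -0.124, 0.0, -0.0]
ft_force: [-0.1, 1.0, -0.7]
width: 0.0278
```

```bash
python3 - <<'E'
from h import *
print(pointer(snap('scene','s6')),r.read_state()['ee_pos'],r.read_state()['width'],r.read_state()['ft_force'])
E
```

```text
(array([-62.07523513, -81.42576584]), 16, 35, np.float64(21.55673817899202)) [0.63716202 0.08778846 0.07651099] 0.027924365904809494 [-0.39139478 -0.2716966  -1.61858613]
```

Slug 2 is on the pan, which has sunk slightly further under it. Release and rise.

Emit:
play_rows(commands=[[0,0,0,0,0,0,5],[0,0,0,0,0,0,5],[0,0,0,0,0,0,5],[0,0,0,0,0,0,5],[0,0,1.5,0,0,0,5],[0,0,3,0,0,0,5],[0,0,4,0,0,0,5],[0,0,2,0,0,0,5],[0,0,0,0,0,0,5],[0,0,0,0,0,0,5],[0,0,0,0,0,0,5]])

```text
time: 19.6
ee_pos: [0.6363, 0.0874, 0.1796]
eef_rot: [0.992, -0.124, -0.001, 0.0]
ft_force: [-0.1, -1.0, 0.8]
width: 0.0502
```

```bash
python3 - <<'E'
from h import *
np.set_printoptions(precision=4,suppress=True)
print(pointer(snap('scene','s7')),r.read_state()['ee_pos'],r.read_state()['width'])
w=snap('wrist','w7')
for ce,st in tops(w,400): 
    p=atz(w,*ce,.122,True)
    if abs(p[0]-.645)<.06 and abs(p[1]-.11)<.08: print(st,p)
E
```

```text
(array([-78.1862, -83.3016]), 12, 22, np.float64(27.768017423196905)) [0.6364 0.0875 0.1798] 0.049751071076140414
[  142   160 17189] [0.6457 0.1185 0.122 ]
[ 28  28 646] [0.651  0.1368 0.122 ]
[ 28  27 587] [0.6373 0.0876 0.122 ]
```

Pointer is at about 28–29 mm, in the green, with both slugs upright. Now to the cap.

Emit:
play_rows(commands=[[-0.6,-2.2,0,0,0,0,6],[-1.2,-4.2,0,0,0,0,6],[-1.3,-4.5,0,0,0,0,6],[-1.3,-4.5,0,0,0,0,6],[-1.3,-4.5,0,0,0,0,6],[-1.3,-4.5,0,0,0,0,6],[-1.3,-4.5,0,0,0,0,6],[-1.3,-4.5,0,0,0,0,6],[-1.3,-4.5,0,0,0,0,6],[-1.2,-4.2,-2,0,0,0,6],[-0.7,-2.3,-3,0,0,0,6],[0,0,-3,0,0,0,6],[0,0,0,0,0,0,6],[0,0,0,0,0,0,6],[0,0,0,0,0,0,6]])

```text
time: 21.58
ee_pos: [0.5099, -0.3563, 0.1026]
eef_rot: [0.992, -0.124, 0.001, 0.0]
ft_force: [-0.1, -0.7, -0.3]
width: 0.0598
```

```bash
cat >> h.py <<'E'
def redtop(c,z,fish):
    h=cv2.cvtColor(c["img"],cv2.COLOR_RGB2HSV).astype(int)
    m=((h[...,1]>150)&((h[...,0]<8)|(h[...,0]>172))&(h[...,2]>60)).astype(np.uint8)
    n,_,st,ce=cv2.connectedComponentsWithStats(m)
    for i in range(1,n):
        if st[i,4]>80: print(st[i],ce[i],atz(c,*ce[i],z,fish), 'V',np.percentile(h[...,2][_==i],[5,50,95]))
E
python3 - <<'E'
from h import *
np.set_printoptions(precision=4,suppress=True)
c=snap('scene','s8');print(pointer(c))
w=snap('wrist','w8');s=r.read_state();print(s['ee_pos'],s['width'],s['time'])
redtop(w,.036,True); print(proj(w,(.509,-.357,.036),True))
redtop(snap('side','d8'),.018,False)
x,y=proj(w,(.509,-.357,.036),True).astype(int)
a=cv2.resize(w["img"][y-50:y+50,x-65:x+65,::-1],(520,400),interpolation=cv2.INTER_CUBIC)
u,v=proj(c,(.63,.03,.08)).astype(int)
b=cv2.resize(c["img"][v-50:v+50,u-35:u+35,::-1],(280,400),interpolation=cv2.INTER_CUBIC)
print(x,y);cv2.imwrite('pics/m6.png',np.hstack([a,b]))
E
```

```text
(array([-77.8825, -83.3016]), 13, 22, np.float64(27.635501918697877))
[ 0.5095 -0.3564  0.1022] 0.06002666938673898 21.675
[ 301  176   46   48 1725] [323.3496 199.6783] [ 0.5118 -0.3604  0.036 ] V [116. 219. 221.]
[319.3158 196.8642]
[365 143  13  15 174] [370.9598 150.0402] [ 0.5101 -0.3641  0.018 ] V [ 99. 128. 166.]
319 196
```

View pics/m6.png

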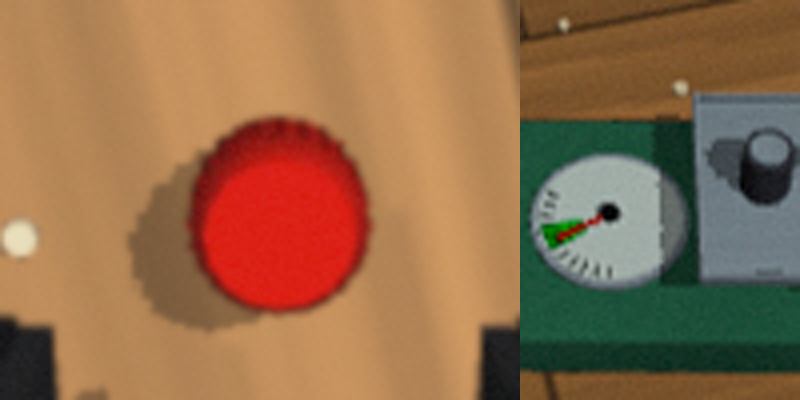

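Pointer lies in the green. The cap is upright, with its top disc centred at crop (281,233).

```bash
python3 - <<'E'
from h import *
np.set_printoptions(precision=4,suppress=True)
w=ld('w8');print(atz(w,324.25,204.25,.036,True)); 
for f in('s0','s4','s7'):
    s=ld(f);print(atz(s,270+88/4,150+309/4,.084))
E
```

```text
[ 0.5116 -0.3647  0.036 ]
[ 0.5932 -0.0784  0.084 ]
[ 0.5932 -0.0784  0.084 ]
[ 0.5932 -0.0784  0.084 ]
```

Emit:
play_rows(commands=[[0.2,-0.6,-2,0,0,0,6],[0,0,-3,0,0,0,6],[0,0,-3,0,0,0,6],[0,0,-2.5,0,0,0,6],[0,0,-1,0,0,0,6],[0,0,-0.5,0,0,0,6],[0,0,0,0,0,0,6],[0,0,0,0,0,0,6],[0,0,0,0,0,0,0],[0,0,0,0,0,0,0],[0,0,0,0,0,0,0],[0,0,0,0,0,0,0],[0,0,0,0,0,0,0],[0,0,0,0,0,0,0]])

```text
time: 23.48
ee_pos: [0.511, -0.3624, -0.0187]
eef_rot: [0.992, -0.124, 0.0, 0.0]
ft_force: [0.1, -0.2, 3.6]
width: 0.0412
```

```bash
python3 - <<'E'
from h import *
np.set_printoptions(precision=4,suppress=True)
w=snap('wrist','w9');s=r.read_state();print(s['ee_pos'],s['width'],s['ft_force'])
redtop(w,.036,True)
E
```

```text
[ 0.511  -0.3624 -0.0187] 0.0417341999042033 [-1.033   0.1411  4.0816]
[ 282  204   78   49 3002] [320.1126 231.3787] [ 0.5143 -0.3494  0.036 ] V [ 98. 156. 220.]
[299 281  43   7 218] [320.0275 283.3716] [ 0.5068 -0.3785  0.036 ] V [129.  152.5 157. ]
```

Gripped (width 0.0415), but there is an odd 4 N upward force. I'll regrip 4 mm higher so the tips stay clear of the housing later.

Emit:
play_rows(commands=[[0,0,0,0,0,0,5],[0,0,0,0,0,0,5],[0,0,0,0,0,0,5]])

```text
time: 23.9
ee_pos: [0.5107, -0.3622, -0.0192]
eef_rot: [0.992, -0.124, -0.0, -0.0]
ft_force: [0.7, 0.6, 0.1]
width: 0.0496
```

Emit:
play_rows(commands=[[0,0,0.4,0,0,0,5],[0,0,0,0,0,0,5],[0,0,0,0,0,0,0],[0,0,0,0,0,0,0],[0,0,0,0,0,0,0],[0,0,0,0,0,0,0]], grip_force=50)

```text
time: 24.65
ee_pos: [0.5109, -0.3623, -0.0149]
eef_rot: [0.992, -0.124, 0.0, 0.0]
ft_force: [0.8, 0.5, 1.1]
width: 0.041
```

Emit:
play_rows(commands=[[0,0,0.5,0,0,0,0],[0,0,2,0,0,0,0],[0,0,4,0,0,0,0],[0,0,4,0,0,0,0],[0,0,3.5,0,0,0,0],[0,0,0,0,0,0,0],[0,0,0,0,0,0,0],[0,0,0,0,0,0,0]])

```text
time: 25.65
ee_pos: [0.5103, -0.362, 0.1243]
eef_rot: [0.992, -0.124, -0.001, -0.0]
ft_force: [-0.1, -0.4, 0.5]
width: 0.0406
```

```bash
python3 - <<'E'
from h import *
np.set_printoptions(precision=4,suppress=True)
w=snap('wrist','w10');s=r.read_state();print(s['ee_pos'],s['eef_rot'],s['width'],s['ft_force'])
redtop(w,.176,True)
d=snap('side','d10');redtop(d,.158,False)
c=snap('scene','s10');redtop(c,.158,False);print(pointer(c))
a=[]
u,v=[int(t) for t in proj(w,s['ee_pos']+[0,0,.04],True)];print(u,v)
a.append(cv2.resize(w["img"][v-50:v+60,u-60:u+60,::-1],(436,400),interpolation=cv2.INTER_CUBIC))
u,v=[int(t) for t in proj(d,s['ee_pos']+[0,0,.04])];print(u,v)
a.append(cv2.resize(d["img"][v-35:v+35,u-32:u+32,::-1],(364,400),interpolation=cv2.INTER_CUBIC))
cv2.imwrite('pics/m7.png',np.hstack(a))
E
```

```text
[ 0.5104 -0.362   0.1242] [ 0.9923 -0.1241 -0.0006 -0.0004] 0.04055627080133177 [-0.0435 -0.815   0.0716]
[ 283  202   75   51 3061] [320.2597 230.542 ] [ 0.5136 -0.3498  0.176 ] V [101. 158. 222.]
[368 102  13  15 149] [373.8926 108.7181] [ 0.5112 -0.3598  0.158 ] V [103.4 125.  160.6]
[152 194  17  24 228] [160.4035 206.3991] [ 0.5176 -0.3551  0.158 ] V [ 67.7 100.5 164. ]
(array([-78.1862, -83.3984]), 12, 23, np.float64(27.72576471779787))
320 244
374 106
```

View pics/m7.png

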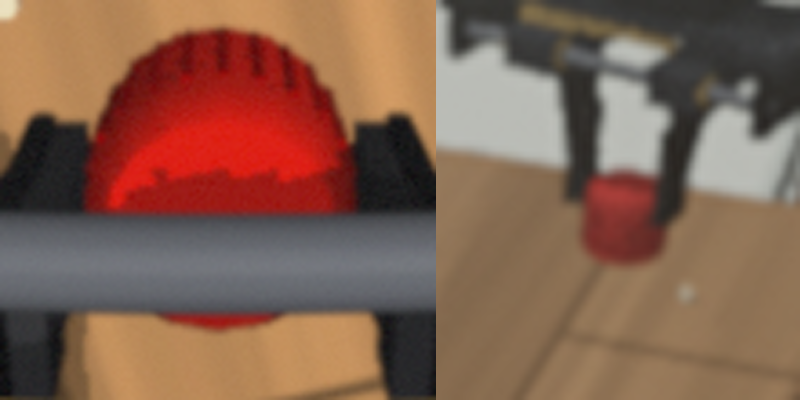

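Cap held upright, with the fingers on its upper half so the tips clear the housing. That's 12 pictures viewed, so it's numbers only from here. I'll move short of the stud and locate it with the wrist camera.

Emit:
play_rows(commands=[[0.6,1.4,0,0,0,0,0],[1,3.5,0,0,0,0,0],[1.2,4,0,0,0,0,0],[1.2,4,0,0,0,0,0],[1.2,4,0,0,0,0,0],[0.9,3,0,0,0,0,0],[0.5,1.5,0,0,0,0,0],[0,0,0,0,0,0,0],[0,0,0,0,0,0,0],[0,0,0,0,0,0,0]])

```text
time: 27.05
ee_pos: [0.5765, -0.1499, 0.125]
eef_rot: [0.992, -0.125, -0.0, 0.0]
ft_force: [-0.4, -0.0, -0.6]
width: 0.041
```

```bash
python3 - <<'E'
from h import *
np.set_printoptions(precision=4,suppress=True)
w=ld('w10');e=np.array([.5104,-.362,.1242])
A=atz(w,321.1,284.3,.1752,True);B=atz(w,321.1,201.7,.1392,True)
print('cap-tcp',(A+B)/2-e,A,B,np.linalg.norm((B-A)[:2]))
w=snap('wrist','w11');s=r.read_state();print(s['ee_pos'],s['eef_rot'],s['width'],s['time'])
h=cv2.cvtColor(w["img"],cv2.COLOR_RGB2HSV).astype(int)
u,v=proj(w,(.5935,-.081,.084),True);print('pred',u,v)
y0,x0=int(v)-40,int(u)-30
sub=h[y0:y0+80,x0:x0+60]
m=((sub[...,0]>8)&(sub[...,0]<28)&(sub[...,1]>110)&(sub[...,2]>70)).astype(np.uint8)
n,l,st,ce=cv2.connectedComponentsWithStats(m)
for i in range(1,n):
    if st[i,4]>15: print(st[i],ce[i]+[x0,y0],atz(w,*(ce[i]+[x0,y0]),.084,True))
for row in m[8:72:2]: print(''.join('.#'[x] for x in row))
for z in(.084,.064,.054): print(z,proj(w,(.5935,-.081,z),True)-[x0,y0])
E
```

```text
cap-tcp [ 0.0003 -0.0011  0.033 ] [ 0.5061 -0.3811  0.1752] [ 0.5153 -0.3451  0.1392] 0.037106368535091604
[ 0.5766 -0.1496  0.1249] [ 0.9921 -0.1251 -0.0001  0.0001] 0.04088137307015162 27.1
pred 319.12954635954895 114.71285747689488
[ 18  30  26  25 522] [319.3506 116.0517] [ 0.5934 -0.082   0.084 ]
............................................................
............................................................
............................................................
............................................................
............................................................
............................................................
............................................................
............................................................
............................................................
............................................................
............................................................
............................#####...........................
.......................#################....................
....
[... 526 characters left out ...]
..................
......................#################.....................
...........................#######..........................
............................................................
............................................................
............................................................
............................................................
............................................................
............................................................
............................................................
............................................................
0.084 [30.1295 40.7129]
0.064 [30.198  40.8872]
0.054 [30.2284 40.9647]
```

Stud seen straight down its axis at (0.5934, -0.0820), agreeing with the other views. Aligning over it, then down onto the tip.

Emit:
play_rows(commands=[[0.4,1.6,0,0,0,0,0],[0.6,2.5,0,0,0,0,0],[0.45,1.9,0,0,0,0,0],[0.2,0.86,0,0,0,0,0],[0,0,0,0,0,0,0],[0,0,0,0,0,0,0],[0,0,-1.5,0,0,0,0],[0,0,-2,0,0,0,0],[0,0,-1,0,0,0,0],[0,0,-0.7,0,0,0,0],[0,0,-0.5,0,0,0,0],[0,0,-0.4,0,0,0,0],[0,0,0,0,0,0,0],[0,0,0,0,0,0,0]])

```text
time: 28.85
ee_pos: [0.5936, -0.0797, 0.0644]
eef_rot: [0.992, -0.124, 0.0, 0.0]
ft_force: [0.1, -0.0, 0.1]
width: 0.0404
```

Emit:
play_rows(commands=[[-0.05,-0.12,-0.2,0,0,0,0],[0,0,-0.2,0,0,0,0],[0,0,-0.2,0,0,0,0],[0,0,0,0,0,0,0]], grip_force=60)

```text
time: 29.35
ee_pos: [0.5927, -0.0809, 0.0578]
eef_rot: [0.992, -0.124, -0.0, -0.0]
ft_force: [0.9, -0.5, -0.8]
width: 0.0404
```

Emit:
play_rows(commands=[[0,0,-0.2,0,0,0,0],[0,0,-0.2,0,0,0,0],[0,0,0,0,0,0,0]])

```text
time: 29.72
ee_pos: [0.5938, -0.0804, 0.055]
eef_rot: [0.992, -0.124, 0.001, -0.0]
ft_force: [-0.1, 1.5, 6.1]
width: 0.0408
```

Lip met the balls at TCP z≈0.056, as predicted (6 N). Pressing on through the click.

Emit:
play_rows(commands=[[0,0,-0.2,0,0,0,0],[0,0,-0.2,0,0,0,0],[0,0,0,0,0,0,0]])

```text
time: 30.1
ee_pos: [0.5936, -0.0802, 0.0505]
eef_rot: [0.992, -0.124, 0.001, -0.0]
ft_force: [2.1, 2.1, 1.7]
width: 0.0406
```

Emit:
play_rows(commands=[[0,0,-0.2,0,0,0,0],[0,0,-0.2,0,0,0,0],[0,0,0,0,0,0,0]])

```text
time: 30.48
ee_pos: [0.5924, -0.0804, 0.0448]
eef_rot: [0.992, -0.124, -0.001, -0.0]
ft_force: [3.9, 3.9, -7.8]
width: 0.0406
```

Emit:
play_rows(commands=[[0,0,-0.2,0,0,0,0],[0,0,-0.2,0,0,0,0],[0,0,0,0,0,0,0]])

```text
time: 30.85
ee_pos: [0.5926, -0.0811, 0.0418]
eef_rot: [0.992, -0.124, -0.0, 0.0]
ft_force: [2.1, 1.0, 0.1]
width: 0.0404
```

Force dropped and then pulled (-7.8 N), so it clicked. Now down to the hard stop.

Emit:
play_rows(commands=[[0,0,-0.15,0,0,0,0],[0,0,-0.15,0,0,0,0],[0,0,0,0,0,0,0],[0,0,0,0,0,0,0]])

```text
time: 31.35
ee_pos: [0.593, -0.0812, 0.0408]
eef_rot: [0.992, -0.124, 0.0, 0.001]
ft_force: [-7.7, 0.3, 15.6]
width: 0.0405
```

Emit:
play_rows(commands=[[0,0,-0.15,0,0,0,0],[0,0,0,0,0,0,0],[0,0,0,0,0,0,0]])

```text
time: 31.72
ee_pos: [0.593, -0.0812, 0.0406]
eef_rot: [0.992, -0.124, 0.0, 0.001]
ft_force: [-12.6, 1.1, 28.7]
width: 0.0404
```

Emit:
play_rows(commands=[[-0.05,0,0,0,0,0,0],[0,0,0,0,0,0,0],[0,0,0,0,0,0,0],[0,0,0,0,0,0,0],[0,0,0,0,0,0,0]])

```text
time: 32.35
ee_pos: [0.593, -0.0812, 0.0406]
eef_rot: [0.992, -0.124, 0.001, 0.001]
ft_force: [-11.5, 1.4, 27.1]
width: 0.0409
```

```bash
python3 - <<'E'
from h import *
np.set_printoptions(precision=4,suppress=True)
c=snap('scene','s12');print(pointer(c));s=r.read_state();print(s['ee_pos'],s['ft_force'],s['width'],s['time'])
redtop(c,.074,False)
redtop(snap('side','d12'),.074,False)
w=snap('wrist','w12')
for ce,st in tops(w,300):
    p=atz(w,*ce,.122,True)
    if abs(p[0]-.645)<.06 and abs(p[1]-.11)<.08: print(st,p)
E
```

```text
(array([-78.1862, -83.4858]), 12, 21, np.float64(27.687615735520467))
[ 0.5931 -0.0812  0.0406] [-11.0568   1.0259  28.0837] 0.04038104824332223 32.4
[304 170  16  18 214] [310.9579 178.5794] [ 0.5949 -0.0804  0.074 ] V [ 93.   117.5  161.35]
```

```bash
python3 -c "
from bench import r
print(r.close_job());s=r.read_state();print(s['time'],s['ft_force'],s['ee_pos'])"
```

```text
the job is handed in; nothing more can be done
None
the job is handed in; nothing more can be done
```

I put two slugs on the pan, snapped the red cap onto the stud, and handed the job in at about 32 s, still gripping the cap and pressing it down. No verdict is reported, so what follows rests on my own checks.

- **Pointer:** the dial read about 8.7 mm empty, 18.9 mm with one slug and 27.7 mm with two. It still read 27.7 mm in the last check, inside the green (24–36 mm).
- **Cap:** the lip met the balls at 6 N. The force then dropped and briefly pulled the cap on (-7.8 N), and the cap stopped hard 15 mm below first contact, as expected for fully home. At the end I was pressing with about 28 N, and the scene camera put the cap about 2 mm from the stud's axis.
- **Mushrooms:** I never worked near them, but I did not re-measure their positions at the end.

What failed or disagreed:
- **First grasp:** it closed on nothing. The reported tool height was about 28 mm lower than the real fingertips; I found this from two cameras and corrected for it.
- **Cap grip:** I gripped the cap a second time, 4 mm higher, after feeling an odd 4 N upward force.
- **Sideways force:** about 11 N remained at the end, and a 0.5 mm shift barely reduced it.
- **Side camera:** it gave no usable view of the cap in the last check.

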